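# Square up a half-lapped frame corner with an assembly square

### The arm

A 7-joint arm with a two-finger parallel gripper is mounted at the origin on the work surface. World frame = base frame: x ahead of the robot, y to its left, z up, the work surface at z = 0. Lengths are in m, angles in rad, forces in N, time in s.
With the tool pointing down it reaches from about 0.425 to 0.925 m from the base axis. Payload 6.8 kg.
Tool frame: the origin (TCP) lies midway between the tips of the shut fingers; the grasp point (between the pads) lies 19 mm behind it; z points along the fingers, y is the line along which they close (so a half turn about z gives the same grasp; the last joint's range is limited). The gripper opens to 85 mm and grips with 20 to 120 N. Pads are 22 mm wide; open, the fingers measure 114 mm over their backs; the gripper's body (76 mm by 85 mm) begins 54 mm behind the grasp point. The pads swing forward as they close: fully open they stand 13 mm farther back than shut.
Start: joints at [1.03, 0.477, 0.022, 1.555, -0.011, 1.109, -0.083], TCP at [0.283, -0.613, 0.231] pointing down, gripper open.
Joint ranges: [-2.96, 2.96], [-0.34, 2.1], [-1.41, 1.46], [0.24, 2.44], [-1.37, 4.51], [0.17, 1.92], [-2.96, 2.96]. Speed limits (rad/s): [2.39, 2.39, 3.14, 3.14, 3.14, 3.14, 3.14].

### API

Orientations are given as a unit quaternion [x, y, z, w].
In Python, from plant import * gives the robot as it stands.
- The arm moves only by the tool servo_tool, never from a script. Its arguments are lists of equal length, an entry for each row: "travel": the shift along the tool's x, y, z normalised to -1 to 1, where 1 is 0.025 m, a list of three; "turn": the turn, a rotation vector about the tool's x, y, z normalised to -1 to 1, where 1 is 0.08 rad, a list of three. In form: {"travel": [[x, y, z], ...], "turn": [[wx, wy, wz], ...]}. A call has exactly 5 rows; each row shifts and turns the commanded pose from where the row before left it, along the tool's axes as they then stand; what a row does not reach is not made up. A row lasts 1/8 s, in which the tool goes at most 62.5 mm and 10.7 degrees, less where a joint would pass 70% of its speed; a pose out of reach is approached as far as the arm can. A call with a number of a shift or a turn outside -1 to 1 is refused whole. A call with a gripper value outside its range is refused whole. "grip" is the opening, from 0 (shut) to 1 (fully open), set as the call begins (left out, the last holds). The fingers move at their own pace and stop on an object; "force" is the grip in N (left out, the last holds). Time passes only in rows, so rows that do not move let the fingers close, or fill a call up. It gives the time, the measured TCP pose, the force, the opening and the grip force at its end, in the units of the state.
- get_obs(): the state, without advancing time (a new reading comes with each control period).
- snapshot(name): name is "scene" or "side" or "wrist"; returns the picture (384x512x3 uint8, red, green, blue); there is no depth.
- camera_info(name): a dict with "fov_y" (degrees; the focal length in pixels is half the picture's height over the tangent of half this angle, whatever the lens; pixels are square), "cx", "cy" (the principal point, pixels), "cam_to_world" (4x4, takes a point from camera to world coordinates); the wrist camera has in their place "T_tool_cam" (4x4, takes a point from camera to tool coordinates, whose origin is the TCP and whose axes are the flange's). Camera axes: x right, y down, z forward; pixel columns grow to the right and rows downward; lengths in m; the calibration is good to about 2 mm. A picture is of the moment at which its call begins: read the wrist's pose just before it. camera_info takes no time and is no camera call.
- finish_job(): hands the job in; it is judged then, once.
The state is a dict: "time_s": time; "joint_pos": joint angles; "dq": joint speeds; "tau": joint torques, N m; "ee_pos": TCP position; "orientation": TCP orientation; "contact_force": force on the tool from outside, world axes, zero at the start; "moment": the same for the moment, N m; "grip_width": finger opening in m; "finger_force": force on a finger pad.
Only numpy, scipy, OpenCV 4.12 (cv2) and the standard library are available. Lean on these libraries where they do the work, as an engineer would, in place of code of your own. Each camera call takes 0.05 s, during which the arm holds its last target. There are 200 camera calls.

### The job

The short rail of this half-lapped frame corner has swung inwards on its single lap screw. Take the plywood square and, flat on the round board, lay its edge flush along the clamped long rail well short of the corner (a hand's breadth or so), then slide it along that rail right into the corner, pushing the short rail out until both rails bear flush along the square and the corner is true. Finish while still gripping the square and pressing it against both rails, and leave the screwdriver, vase and tub where they are.

Things in the scene. Friction and masses are not known exactly. Their poses are not given: they have to be found in the camera images.
- board: round dark wooden work board, 600 mm across, 20 mm thick, fixed to the white bench; origin under its middle. In its own axes the long rail runs along y, the short rail (when square) along x, and the open side of the corner looks to -x, -y; z is up. Board, rails and square are smooth planed wood (sliding friction about 0.3).
- corner (a point): inner corner of the frame, where the inner faces of the two rails meet when square, at the height of the board's top (20 mm above the bench); axes as the board's. On the board it is at x +130, y +100 mm.
- long_rail: pine rail 45 mm wide, 32 mm high, 360 mm long, held rigidly on the board by two steel toggle clamps (63 mm high above the board, on its outer side, their pads on the rail's top). Origin at the inner corner, at the board's top; axes as the board's. Its inner face is the plane x = 0 and looks to -x; it runs from y = +45 to -315 mm.
- short_rail (a joint): angle of the short rail about the single upright lap screw, which stands at x +22.5, y +22.5 mm from the corner, in rad: 0 = square to the long rail, positive = free end swung inwards, towards -y (at the start 0.05 to 0.12; limits -0.10, 0.16). Stiff with friction only, 0.5 N m (2 N at the free end): it stays where it is left.
- short_rail_end (a point): free end of the short rail's inner face, at the board's top, 255 mm from the corner. The rail is pine, 45 mm wide, 32 mm high, 300 mm long, half-lapped over the end of the long rail and not clamped; axes as the board's when square, its inner face then looks to -y.
- square: plywood assembly square lying flat, 0.28-0.46 kg, 20 mm thick: two arms 220 mm long, 34 mm wide, and a diagonal brace. Origin under the middle of the brace. The arms' outer edges are the working faces, its planes x = +85 mm (goes against the long rail) and y = +85 mm (against the short rail). One arm runs along y, -135 to +73 mm, the other along x, -135 to +73. Seated, its axes lie as the board's.
- heel (a point): outer corner of the square, where its two working faces would meet (x +85, y +85 mm; the wood there is notched by 12 mm), at its underside; axes as the square's. Seated, it coincides with the frame's corner.
- brace (a point): the place to grip: middle of the brace, on its top side, 20 mm above the square's underside; axes as the square's. The brace is 28 mm wide, 19 mm thick and runs along (-1, +1), about 100 mm of it free between the arms: the fingers close along (1, 1), one of them in the triangular opening, 58 mm deep, between brace and heel.
- screwdriver: bystander: screwdriver lying on the board outside the short rail; origin at its middle, lying along its x.
- vase: bystander: white plaster vase 180 mm high, 128 mm across, standing on the bench left or right of the board; origin under its middle.
- tub: bystander: closed white plastic tub 120 mm high, 110 mm across, standing on the bench right or left of the board; origin under its middle.

How it is judged:
By the outcome, as a careful person would: the job done as asked, in the order asked, and still so for the second after the job is handed in, while the arm keeps its last pose, push and grip.
It also fails if it takes over 50 s, if anything falls off the work surface, if the arm or the gripper's body presses on something with over 40 N, if the wrist force passes 120 N, or if a joint passes its speed limit or range.

## Working session

There is one attempt and no reset: what is moved stays moved. The work goes in short steps, Python scripts to look and compute and a tool call to move; the robot and the scene stay as the last step left them, time stands still between calls to the robot, and variables do not carry over. Pictures are saved under pics/ and viewed, at most 10 in all, crops included, and the job is handed in when it is done.

Besides the shell and the picture viewer there is one more tool, called after "Emit:" by a JSON object that holds its "fn" and its "kwargs", one argument or row to a line. servo_tool: Moves the arm, as the interface text tells. Scaled input: -1 to 1 covers 0.025 m each way for a shift and 0.08 rad each way for a turn. Its arguments: {"type":"object","properties":{"travel":{"type":"array","items":{"type":"array","items":{"type":"number"}}},"turn":{"type":"array","items":{"type":"array","items":{"type":"number"}}},"grip":{"type":"number"},"force":{"type":"number"}},"required":["travel","turn"]}

```bash
mkdir -p pics; python3 - <<'E'
from plant import *
import cv2,numpy as np
o=get_obs();print(o['time_s'],o['ee_pos'],o['orientation'],o['grip_width'])
for n in("scene","side","wrist"):
    im=snapshot(n);cv2.imwrite(f"pics/{n}0.png",im[:,:,::-1])
    print(n,camera_info(n))
a=[cv2.imread(f"pics/{n}0.png") for n in("scene","side")]
E
```

```text
0.0 [ 0.28285177 -0.6122157   0.23029996] [ 9.76668387e-01  2.14751035e-01 -2.63497256e-04 -8.86141344e-04] 0.08513674263901037
scene {'fov_y': 43.15615382425595, 'cx': 253.7717223347523, 'cy': 186.03018300978692, 'cam_to_world': array([[ 0.47108672,  0.53864011, -0.69852999,  1.58886074],
       [ 0.88188871, -0.27081474,  0.38591668, -0.55721887],
       [ 0.01869798, -0.79782593, -0.60259785,  0.92342657],
       [ 0.        ,  0.        ,  0.        ,  1.        ]])}
side {'fov_y': 43.92593138669824, 'cx': 257.67385649072753, 'cy': 193.4817308388619, 'cam_to_world': array([[ 0.99483242, -0.07925404,  0.06346056,  0.54064007],
       [-0.1006923 , -0.68999818,  0.71677302, -0.94108936],
       [-0.01301949, -0.71945904, -0.69441284,  1.01491373],
       [ 0.        ,  0.        ,  0.        ,  1.        ]])}
wrist {'fov_y': 66.8444483763778, 'cx': 256.6259432980364, 'cy': 188.30525480484167, 'T_tool_cam': array([[ 4.98128752e-04, -9.61867492e-01, -2.73515412e-01,
         6.94692710e-02],
       [ 9.99999848e-01,  5.43419663e-04, -8.98268625e-05,
         1.25325133e-05],
       [ 2.35035192e-04, -2.73515325e-01,  9.61867616e-01,
        -1.43380086e-01],
       [ 0.00000000e+00,  0.00000000e+00,  0.00000000e+00,
         1.00000000e+00]])}
```

View pics/scene0.png

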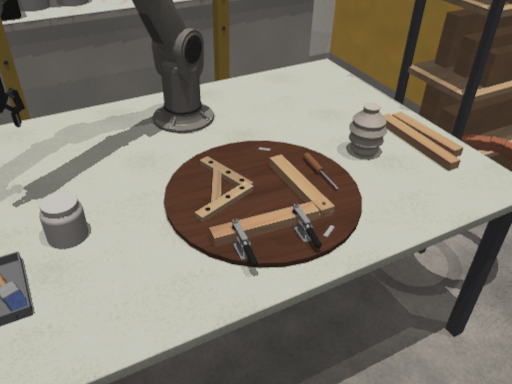

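View pics/side0.png

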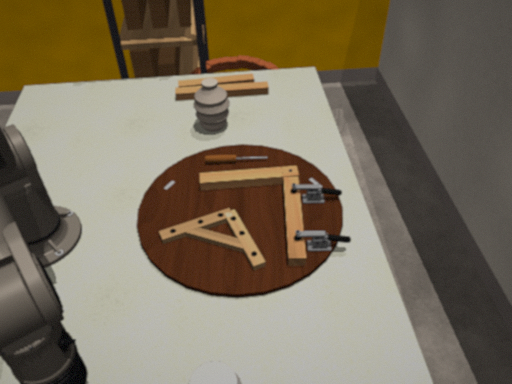

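The side view shows the square (heel about (232,211), arm tips about (162,235) and (262,265)). The long rail's inner face is near column 287, from row 185 to 262. The short rail runs (200,180)–(298,172). The vase is behind the board and the tub is near the front edge.

```bash
cat > h.py <<'E'
from plant import *
import cv2,numpy as np
from scipy.spatial.transform import Rotation as R
def cam(n,obs=None):
    c=camera_info(n);f=192/np.tan(np.radians(c['fov_y']/2))
    if n=='wrist':
        T=np.eye(4);T[:3,:3]=R.from_quat(obs['orientation']).as_matrix();T[:3,3]=obs['ee_pos'];T=T@c['T_tool_cam']
    else:T=c['cam_to_world']
    return f,c['cx'],c['cy'],np.asarray(T)
def ray(C,uv,z):
    f,cx,cy,T=C;uv=np.atleast_2d(uv).astype(float)
    d=np.c_[(uv[:,0]-cx)/f,(uv[:,1]-cy)/f,np.ones(len(uv))]@T[:3,:3].T
    return T[:3,3]+d*((z-T[2,3])/d[:,2])[:,None]
def proj(C,p):
    f,cx,cy,T=C;q=(np.atleast_2d(p)-T[:3,3])@T[:3,:3]
    return np.c_[q[:,0]/q[:,2]*f+cx,q[:,1]/q[:,2]*f+cy]
def wood(im,s=70,v=110):
    h=cv2.cvtColor(im,cv2.COLOR_BGR2HSV)
    return ((h[...,0]<28)&(h[...,1]>s)&(h[...,2]>v)).astype(np.uint8)*255
E
python3 - <<'E'
from h import *
for n in('scene','side'):
    im=cv2.imread(f'pics/{n}0.png');C=cam(n)
    h=cv2.cvtColor(im,cv2.COLOR_BGR2HSV)
    # board ellipse
    b=((h[...,2]<110)&(h[...,1]>90)&((h[...,0]<15)|(h[...,0]>170))|(wood(im)>0)).astype(np.uint8)*255
    b=cv2.morphologyEx(b,cv2.MORPH_OPEN,np.ones((3,3)))
    cs,_=cv2.findContours(b,0,1)
    for c in cs:
        if cv2.contourArea(c)>8000:
            P=ray(C,cv2.convexHull(c)[:,0],.02)[:,:2]; print(n,'board',cv2.minEnclosingCircle(P.astype(np.float32)))
    m=wood(im);cs,_=cv2.findContours(m,0,1)
    for c in cs:
        if cv2.contourArea(c)>300:
            print(n,cv2.contourArea(c),cv2.boundingRect(c))
            for z in(.04,.052):
                P=ray(C,c[:,0],z)[:,:2]
                a=cv2.approxPolyDP((P*1000).astype(np.float32),10,True)[:,0]
                print('  z',z,a.round().astype(int).tolist())
v=[cv2.resize(cv2.imread('pics/side0.png')[130:300,120:370],None,fx=3,fy=3,interpolation=2)]
cv2.imwrite('pics/sc.png',v[0])
E
```

```text
scene board ((0.5849140882492065, 0.026624752208590508), 0.30228155851364136)
scene 614.0 (238, 206, 58, 25)
  z 0.04 [[698, 62], [679, -102], [725, -110], [743, 44]]
  z 0.052 [[710, 53], [691, -108], [737, -116], [755, 36]]
scene 1362.0 (195, 156, 58, 62)
  z 0.04 [[350, -54], [363, -81], [423, -62], [570, -131], [593, -194], [627, -185], [568, -6], [540, 16]]
  z 0.052 [[367, -61], [380, -88], [439, -69], [583, -137], [607, -199], [640, -190], [582, -14], [554, 8]]
scene 1040.5 (270, 154, 65, 61)
  z 0.04 [[447, 166], [454, 128], [700, 126], [699, 85], [746, 78], [749, 173]]
  z 0.052 [[463, 156], [470, 118], [712, 117], [711, 76], [758, 70], [760, 163]]
scene 1107.5 (384, 112, 79, 52)
  z 0.04 [[400, 727], [408, 690], [393, 659], [413, 647], [744, 643], [743, 680], [721, 690], [507, 689], [514, 702], [690, 709], [690, 752]]
  z 0.052 [[416, 710], [424, 673], [409, 643], [429, 631], [756, 627], [755, 664], [733, 673], [522, 672], [529, 685], [702, 692], [702, 734]]
scene 353.0 (406, 75, 20, 30)
  z 0.04 [[161, 1008], [315, 839], [382, 840], [250, 1005]]
  z 0.052 [[181, 986], [332
[... 8057 characters left out ...]
639, 1197], [632, 1242], [653, 1272], [665, 1237], [653, 1206], [662, 1260], [682, 1268], [684, 1235], [694, 1245], [702, 1232], [709, 1254], [725, 1219], [717, 1241], [735, 1273], [750, 1237], [745, 1283], [760, 1292], [768, 1268], [780, 1384], [788, 1323], [795, 1382], [810, 1344], [800, 1298], [816, 1355], [836, 1317], [842, 1364], [845, 1351], [853, 1374], [861, 1361], [879, 1383], [886, 1432], [806, 1442], [800, 1431], [771, 1447], [765, 1435], [736, 1452], [730, 1440], [726, 1453], [720, 1441], [711, 1455], [704, 1431], [696, 1457], [691, 1445], [676, 1460], [670, 1436], [666, 1461], [641, 1452], [636, 1465], [591, 1471], [586, 1459], [581, 1473], [569, 1424], [536, 1479], [516, 1469]]
```

View pics/sc.png

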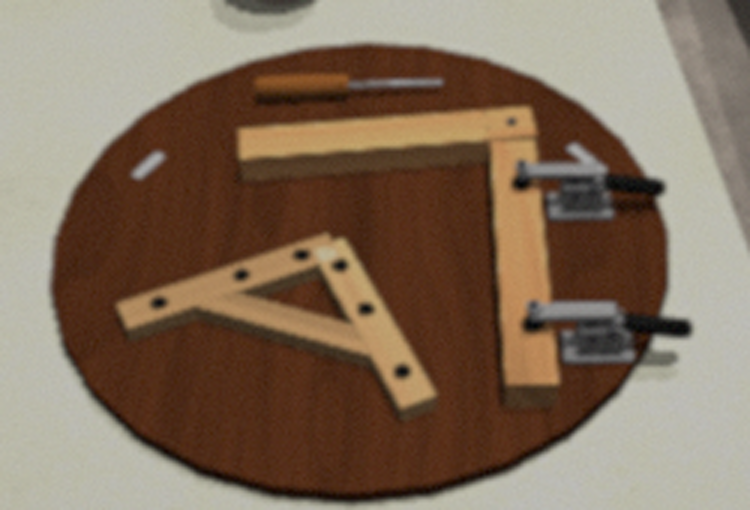

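The crop shows all three wood parts cleanly. It gives a square yaw of about 19° with the heel near (0.556, 0.020), a board yaw of about −4.9° and the corner near (0.716, 0.116). I'll fly above the brace and turn +129° so the last joint stays mid-range.

```bash
cat > plan.py <<'E'
from h import *
import sys
def plan(x,y,z,yawy,n):
    """rows (tool axes, normalised) to reach tcp xyz with tool-y at world angle yawy deg (tool straight down)"""
    o=get_obs();p=np.array(o['ee_pos']);M=R.from_quat(o['orientation'])
    ty=np.radians(yawy);Y=np.array([np.cos(ty),np.sin(ty),0]);X=np.array([-Y[1],Y[0],0])
    G=R.from_matrix(np.c_[X,Y,[0,0,-1]])
    rv=(M.inv()*G).as_rotvec();d=(np.array([x,y,z])-p)/n
    print('cur',p.round(4),'yawY',np.degrees(np.arctan2(*M.as_matrix()[[1,0],1])).round(2))
    print('turn/row',(rv/n/.08).round(3))
    for i in range(n):
        print(i,((M*R.from_rotvec(rv*i/n)).inv().apply(d)/.025).round(3).tolist())
if __name__=='__main__':
    a=list(map(float,sys.argv[1:]));plan(*a[:4],int(a[4]))
E
python3 plan.py .503 -.088 .231 64 30
```

```text
cur [ 0.2829 -0.6124  0.2306] yawY -65.2
turn/row [-0.    -0.001 -0.94 ]
0 [0.56, -0.512, 0.0]
1 [0.596, -0.468, 0.0]
2 [0.63, -0.422, -0.0]
3 [0.66, -0.374, -0.0]
4 [0.686, -0.323, -0.0]
5 [0.708, -0.27, -0.0]
6 [0.727, -0.217, -0.0]
7 [0.741, -0.161, -0.0]
8 [0.751, -0.105, -0.0]
9 [0.757, -0.049, -0.0]
10 [0.758, 0.008, -0.0]
11 [0.755, 0.065, -0.0]
12 [0.748, 0.122, -0.0]
13 [0.737, 0.178, -0.0]
14 [0.722, 0.233, -0.001]
15 [0.702, 0.286, -0.001]
16 [0.679, 0.338, -0.001]
17 [0.651, 0.388, -0.001]
18 [0.62, 0.436, -0.001]
19 [0.586, 0.481, -0.001]
20 [0.548, 0.524, -0.001]
21 [0.507, 0.564, -0.001]
22 [0.464, 0.6, -0.001]
23 [0.417, 0.633, -0.001]
24 [0.368, 0.663, -0.001]
25 [0.318, 0.689, -0.001]
26 [0.265, 0.71, -0.001]
27 [0.211, 0.728, -0.001]
28 [0.156, 0.742, -0.001]
29 [0.099, 0.752, -0.001]
```

Emit:
{"fn": "servo_tool", "kwargs": {
  "travel": [
    [0.56,-0.51,0],
    [0.6,-0.47,0],
    [0.63,-0.42,0],
    [0.66,-0.37,0],
    [0.69,-0.32,0]
  ],
  "turn": [
    [0,0,-0.94],
    [0,0,-0.94],
    [0,0,-0.94],
    [0,0,-0.94],
    [0,0,-0.94]
  ],
  "grip": 1
}}

```text
time_s: 0.78
ee_pos: [0.3201, -0.5247, 0.231]
orientation: [0.919, 0.395, -0.0, -0.0]
contact_force: [0.3, -0.0, 0.1]
grip_width: 0.0853
finger_force: 0.0
```

Emit:
{"fn": "servo_tool", "kwargs": {
  "travel": [
    [0.71,-0.27,0],
    [0.73,-0.22,0],
    [0.74,-0.16,0],
    [0.75,-0.1,0],
    [0.76,-0.05,0]
  ],
  "turn": [
    [0,0,-0.94],
    [0,0,-0.94],
    [0,0,-0.94],
    [0,0,-0.94],
    [0,0,-0.94]
  ]
}}

```text
time_s: 1.4
ee_pos: [0.3569, -0.4372, 0.231]
orientation: [0.829, 0.559, -0.0, -0.0]
contact_force: [0.0, 0.0, 0.3]
grip_width: 0.0855
finger_force: 0.0
```

Emit:
{"fn": "servo_tool", "kwargs": {
  "travel": [
    [0.76,0.01,0],
    [0.76,0.06,0],
    [0.75,0.12,0],
    [0.74,0.18,0],
    [0.72,0.23,0]
  ],
  "turn": [
    [0,0,-0.94],
    [0,0,-0.94],
    [0,0,-0.94],
    [0,0,-0.94],
    [0,0,-0.94]
  ]
}}

```text
time_s: 2.02
ee_pos: [0.3939, -0.3492, 0.2313]
orientation: [0.709, 0.705, 0.0, -0.0]
contact_force: [0.7, 0.8, -0.4]
grip_width: 0.0856
finger_force: 0.0
```

Emit:
{"fn": "servo_tool", "kwargs": {
  "travel": [
    [0.7,0.29,0],
    [0.68,0.34,0],
    [0.65,0.39,0],
    [0.62,0.44,0],
    [0.59,0.48,0]
  ],
  "turn": [
    [0,0,-0.94],
    [0,0,-0.94],
    [0,0,-0.94],
    [0,0,-0.94],
    [0,0,-0.94]
  ]
}}

```text
time_s: 2.65
ee_pos: [0.4309, -0.2616, 0.2313]
orientation: [0.565, 0.825, 0.0, 0.0]
contact_force: [-0.0, 0.7, 0.1]
grip_width: 0.0855
finger_force: 0.0
```

Emit:
{"fn": "servo_tool", "kwargs": {
  "travel": [
    [0.55,0.52,0],
    [0.51,0.56,0],
    [0.46,0.6,0],
    [0.42,0.63,0],
    [0.37,0.66,0]
  ],
  "turn": [
    [0,0,-0.94],
    [0,0,-0.94],
    [0,0,-0.94],
    [0,0,-0.94],
    [0,0,-0.94]
  ]
}}

```text
time_s: 3.28
ee_pos: [0.4671, -0.1742, 0.2313]
orientation: [0.4, 0.916, 0.0, 0.0]
contact_force: [-0.2, -0.6, -0.5]
grip_width: 0.0852
finger_force: 0.0
```

Emit:
{"fn": "servo_tool", "kwargs": {
  "travel": [
    [0.32,0.69,0],
    [0.26,0.71,0],
    [0.21,0.73,0],
    [0.16,0.74,0],
    [0.1,0.75,0]
  ],
  "turn": [
    [0,0,-0.94],
    [0,0,-0.94],
    [0,0,-0.94],
    [0,0,-0.94],
    [0,0,-0.94]
  ]
}}

```text
time_s: 3.9
ee_pos: [0.5037, -0.0869, 0.2313]
orientation: [0.222, 0.975, 0.0, 0.0]
contact_force: [0.7, 0.1, 0.8]
grip_width: 0.0858
finger_force: 0.0
```

Emit:
{"fn": "servo_tool", "kwargs": {
  "travel": [
    [0,0,0],
    [0,0,0],
    [0,0,0],
    [0,0,0],
    [0,0,0]
  ],
  "turn": [
    [0,0,0],
    [0,0,0],
    [0,0,0],
    [0,0,0],
    [0,0,0]
  ]
}}

```text
time_s: 4.53
ee_pos: [0.5031, -0.0883, 0.2313]
orientation: [0.225, 0.974, -0.0, 0.0]
contact_force: [0.3, 0.4, 0.5]
grip_width: 0.0858
finger_force: 0.0
```

```bash
python3 - <<'E'
from h import *
o=get_obs();print(o['time_s'],o['ee_pos'],o['orientation'],np.round(o['joint_pos'],2))
im=snapshot('wrist')[:,:,::-1].copy();cv2.imwrite('pics/w1.png',im)
C=cam('wrist',o)
cs,_=cv2.findContours(wood(im),0,1)
for c in cs:
    if cv2.contourArea(c)>1500:
        print(cv2.contourArea(c),cv2.boundingRect(c))
        for z in(.04,.052): print(z,cv2.approxPolyDP((ray(C,c[:,0],z)[:,:2]*1000).astype(np.float32),6,True)[:,0].round().astype(int).tolist())
E
```

```text
4.525 [ 0.50306714 -0.08834577  0.23132771] [ 2.24811282e-01  9.74402320e-01 -7.06080938e-05  1.48584951e-05] [ 0.6   0.27 -0.64  1.91  0.19  1.02  0.99]
2173.5 (240, 288, 120, 43)
0.04 [[735, -47], [703, -51], [691, -193], [680, -195], [687, -203], [707, -181], [716, -126], [746, -116], [751, -69]]
0.052 [[724, -47], [694, -51], [682, -188], [672, -190], [678, -198], [698, -176], [706, -123], [735, -114], [740, -69]]
2404.0 (138, 157, 104, 69)
0.04 [[486, -100], [476, -219], [480, -237], [492, -240], [493, -225], [494, -240], [509, -244], [511, -222], [508, -231], [502, -225], [512, -114]]
0.052 [[484, -98], [475, -213], [479, -231], [490, -234], [491, -219], [493, -234], [507, -237], [508, -216], [505, -225], [500, -219], [509, -112]]
12881.5 (402, 19, 110, 274)
0.04 [[458, 172], [463, 127], [720, 126], [711, 23], [758, 47], [738, 45], [733, 58], [765, 72], [770, 120], [746, 126], [771, 126], [773, 150], [755, 153], [748, 146], [745, 156], [630, 181], [623, 174], [611, 185], [608, 174], [606, 186], [596, 175], [594, 189], [591, 175], [551, 174], [550, 194], [547, 176], [536, 174], 
[... 1253 characters left out ...]
 [557, 9], [530, 20], [536, 102]]
0.052 [[505, 97], [485, 11], [504, 4], [348, -50], [354, -77], [417, -59], [460, -81], [480, -76], [474, -89], [564, -133], [584, -192], [576, -189], [569, -225], [562, -221], [567, -176], [556, -143], [549, -226], [562, -233], [564, -222], [575, -240], [588, -193], [604, -187], [586, -242], [630, -233], [629, -199], [625, -233], [609, -235], [626, -137], [620, -83], [615, -100], [609, -77], [619, -64], [609, -66], [616, -57], [610, -30], [634, -105], [638, -45], [622, -25], [636, 10], [636, 28], [627, 27], [634, 30], [630, 53], [638, 50], [630, 59], [639, 61], [634, 80], [642, 88], [634, 87], [644, 96], [581, 95], [570, -40], [553, 7], [526, 17], [533, 96]]
```

View pics/w1.png

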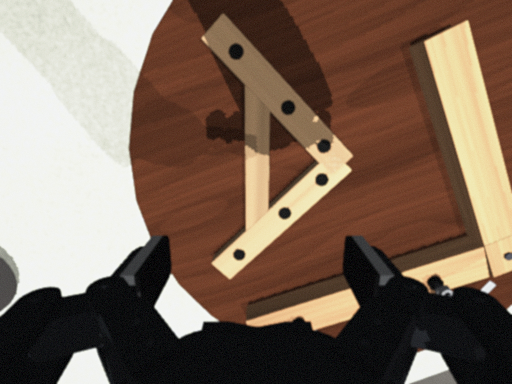

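The wrist view shows the fingers' line level with the brace, which stands upright in the picture at column 258, rows 85–220. The outer edge of the x-arm runs (225,14)–(352,157), that of the y-arm (350,168)–(232,278). The top inner edges are about (300,305)–(480,250) for the long rail and (425,42)–(485,240) for the short rail. Next I fit these edges.

```bash
cat >> h.py <<'E'
def edge(im,a,b,side,w=9,rise=True):
    """sub-pixel edge near a->b: scan along normal from dark side; side=+1 normal is (-dy,dx). returns fitted end points"""
    g=cv2.GaussianBlur(im,(3,3),0).max(2).astype(np.float32)
    a=np.array(a,float);b=np.array(b,float);t=(b-a)/np.linalg.norm(b-a);n=side*np.array([-t[1],t[0]])
    s=np.arange(-w,w+.1,.5);P=[]
    for k in np.linspace(.05,.95,50):
        q=a+k*(b-a)+s[:,None]*n
        v=cv2.remap(g,q[:,0:1].astype(np.float32),q[:,1:2].astype(np.float32),1).ravel()
        d=np.gradient(v);i=d.argmax()
        if d[i]>5:P.append(q[i])
    P=np.array(P,np.float32)
    for _ in range(3):
        vx,vy,x,y=cv2.fitLine(P,cv2.DIST_HUBER,0,.01,.01).ravel()
        r=abs((P[:,0]-x)*vy-(P[:,1]-y)*vx);P=P[r<max(1,2*np.median(r))]
    o=np.array([x,y]);d=np.array([vx,vy])
    return o+d*((a-o)@d),o+d*((b-o)@d),len(P),float(np.median(r))
def line(C,e,z):
    p=ray(C,np.array(e[:2]),z)[:,:2];d=p[1]-p[0];return p[0],d,np.degrees(np.arctan2(d[1],d[0]))
def isect(l,m):
    k=np.linalg.solve(np.c_[l[1],-m[1]],m[0]-l[0]);return l[0]+k[0]*l[1]
E
python3 - <<'E'
from h import *
o=get_obs();im=cv2.imread('pics/w1.png');C=cam('wrist',o)
E={}
for k,a,b,s,z in(('X',(228,17),(345,150),1,.04),('Y',(345,173),(235,275),1,.04),('L',(310,300),(475,252),1,.052),('S',(428,48),(480,225),-1,.052)):
    e=edge(im,a,b,s);E[k]=line(C,e,z);print(k,np.round(e[0],1),np.round(e[1],1),e[2:],E[k][0].round(4),E[k][2].round(2))
print('heel',isect(E['X'],E['Y']),'corner',isect(E['L'],E['S']))
# side view
im=cv2.imread('pics/side0.png');C=cam('side')
f=lambda x,y:(x/3+120,y/3+130)
for k,a,b,s,z in(('X',f(125,298),f(320,238),1,.04),('Y',f(352,245),f(430,390),1,.04),('L',f(490,150),f(503,380),-1,.052)):
    e=edge(im,a,b,s,4);E[k]=line(C,e,z);print(k,np.round(e[0],1),np.round(e[1],1),e[2:],E[k][0].round(4),E[k][2].round(2))
print('heel',isect(E['X'],E['Y']))
E
```

```text
X [227.6  17.4] [346.7 148.5] (50, 0.13984578847885132) [ 0.3498 -0.0466] 18.85
Y [346.5 174.7] [234.8 274.8] (50, 0.1319408416748047) [0.5581 0.0033] -71.03
L [310.  300.1] [474.1 249. ] (34, 0.14310741424560547) [ 0.6894 -0.1017] 84.33
S [425.6  48.7] [477.6 225.7] (50, 1.0013580322265625e-05) [0.4661 0.1207] -0.24
heel [0.55155799 0.02230901] corner [0.71134435 0.11966146]
X [161.7 229.4] [226.2 208. ] (49, 0.19430208206176758) [ 0.3536 -0.0458] 18.89
Y [236.4 212.2] [264.3 259.4] (50, 0.14653468132019043) [ 0.562 -0.004] -71.17
L [283.1 180. ] [287.8 256.7] (50, 0.11060523986816406) [0.7104 0.102 ] -95.64
heel [0.55301013 0.02246107]
```

Emit:
{"fn": "servo_tool", "kwargs": {
  "travel": [
    [0.19,0.03,0.8],
    [0,0,0.8],
    [0,0,0.8],
    [0,0,0.8],
    [0,0,0.8]
  ],
  "turn": [
    [0,0,0],
    [0,0,0],
    [0,0,0],
    [0,0,0],
    [0,0,0]
  ],
  "grip": 0.7
}}

```text
time_s: 5.2
ee_pos: [0.4993, -0.0854, 0.1307]
orientation: [0.225, 0.974, 0.0, 0.0]
contact_force: [0.1, -0.2, 0.3]
grip_width: 0.06
finger_force: 0.0
```

Emit:
{"fn": "servo_tool", "kwargs": {
  "travel": [
    [0,0,0.8],
    [0,0,0.8],
    [0,0,0.8],
    [0,0,0.5],
    [0,0,0]
  ],
  "turn": [
    [0,0,0],
    [0,0,0],
    [0,0,0],
    [0,0,0],
    [0,0,0]
  ]
}}

```text
time_s: 5.82
ee_pos: [0.4987, -0.0852, 0.0582]
orientation: [0.224, 0.974, -0.0, -0.001]
contact_force: [0.1, -1.1, 0.9]
grip_width: 0.0599
finger_force: 0.0
```

```bash
python3 - <<'E'
from h import *
o=get_obs();print(o['time_s'],o['ee_pos'],o['contact_force'])
cv2.imwrite('pics/w2.png',snapshot('wrist')[:,:,::-1])
E
```

```text
5.825 [ 0.4987404  -0.08518861  0.05820549] [ 0.06093737 -1.06505345  0.8941001 ]
```

View pics/w2.png

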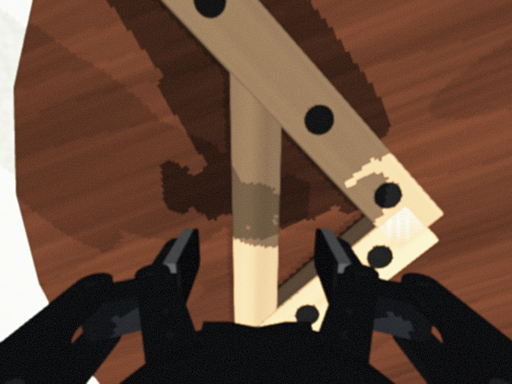

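The picture shows the brace (columns 233–278) centred between the fingers (about 200 and 318). The tool axis meets it at about row 226, which is mid-brace. I'll go down and grip.

Emit:
{"fn": "servo_tool", "kwargs": {
  "travel": [
    [0,0,0.5],
    [0,0,0.5],
    [0,0,0.37],
    [0,0,0],
    [0,0,0]
  ],
  "turn": [
    [0,0,0],
    [0,0,0],
    [0,0,0],
    [0,0,0],
    [0,0,0]
  ]
}}

```text
time_s: 6.5
ee_pos: [0.4994, -0.0852, 0.0246]
orientation: [0.224, 0.974, 0.0, 0.0]
contact_force: [-0.4, 0.1, -0.5]
grip_width: 0.0597
finger_force: 0.0
```

Emit:
{"fn": "servo_tool", "kwargs": {
  "travel": [
    [0,0,0],
    [0,0,0],
    [0,0,0],
    [0,0,0],
    [0,0,0]
  ],
  "turn": [
    [0,0,0],
    [0,0,0],
    [0,0,0],
    [0,0,0],
    [0,0,0]
  ],
  "grip": 0,
  "force": 60
}}

```text
time_s: 7.12
ee_pos: [0.4996, -0.0853, 0.0251]
orientation: [0.225, 0.974, -0.0, 0.0]
contact_force: [-1.3, 0.2, 6.2]
grip_width: 0.0265
finger_force: 60.1
```

Emit:
{"fn": "servo_tool", "kwargs": {
  "travel": [
    [0,0,0],
    [0,0,0],
    [0,0,0],
    [0,0,0],
    [0,0,0]
  ],
  "turn": [
    [0,0,0],
    [0,0,0],
    [0,0,0],
    [0,0,0],
    [0,0,0]
  ]
}}

```text
time_s: 7.75
ee_pos: [0.4996, -0.0853, 0.0251]
orientation: [0.225, 0.974, -0.0, 0.0]
contact_force: [-1.6, -0.1, 5.6]
grip_width: 0.0266
finger_force: 60.1
```

```bash
python3 - <<'E'
from h import *
o=get_obs();print(o['time_s'],o['ee_pos'],o['orientation'],o['contact_force'],o['moment'])
for n in('wrist','side'):cv2.imwrite(f'pics/{n}3.png',snapshot(n)[:,:,::-1])
a=cv2.imread('pics/wrist3.png');b=cv2.imread('pics/side3.png')[130:300,120:370]
cv2.imwrite('pics/c3.png',np.hstack([cv2.resize(a,(400,300)),cv2.resize(b,(400,300))]))
E
```

```text
7.75 [ 0.49961099 -0.08532086  0.02510655] [ 2.24527276e-01  9.74467701e-01 -6.92625511e-05  4.43264355e-04] [-1.55165411 -0.05894745  5.63827089] [-0.07007951  0.26823374 -0.06706104]
```

View pics/c3.png

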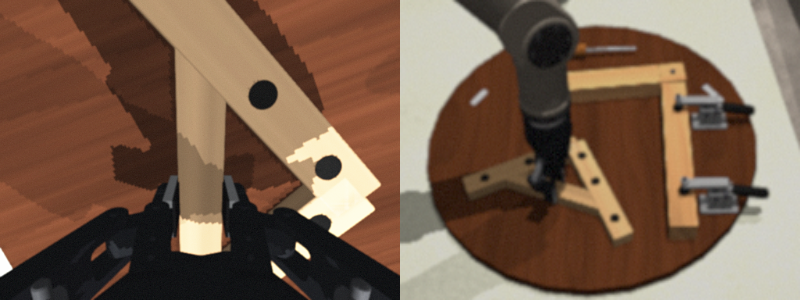

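The brace is held (opening 26.6 mm, 60 N), with the pads flush on it. Next I take the square to about 10 mm off the long rail, parallel to it, with the heel about 90 mm short of the corner.

```bash
python3 plan.py .5999 -.0428 .0253 39.34 10
```

```text
cur [ 0.4996 -0.0853  0.0251] yawY 64.05
turn/row [0.    0.001 0.539]
0 [-0.286, 0.328, -0.001]
1 [-0.272, 0.34, -0.001]
2 [-0.257, 0.352, -0.001]
3 [-0.242, 0.362, -0.001]
4 [-0.226, 0.373, -0.001]
5 [-0.21, 0.382, -0.001]
6 [-0.193, 0.391, -0.001]
7 [-0.176, 0.399, -0.001]
8 [-0.158, 0.406, -0.001]
9 [-0.141, 0.412, -0.001]
```

Emit:
{"fn": "servo_tool", "kwargs": {
  "travel": [
    [-0.29,0.33,0],
    [-0.27,0.34,0],
    [-0.26,0.35,0],
    [-0.24,0.36,0],
    [-0.23,0.37,0]
  ],
  "turn": [
    [0,0,0.54],
    [0,0,0.54],
    [0,0,0.54],
    [0,0,0.54],
    [0,0,0.54]
  ]
}}

```text
time_s: 8.48
ee_pos: [0.5494, -0.0646, 0.0251]
orientation: [0.329, 0.944, -0.001, -0.0]
contact_force: [-3.4, -1.8, 9.0]
grip_width: 0.0267
finger_force: 60.5
```

Emit:
{"fn": "servo_tool", "kwargs": {
  "travel": [
    [-0.21,0.38,0],
    [-0.19,0.39,0],
    [-0.18,0.4,0],
    [-0.16,0.41,0],
    [-0.14,0.41,0]
  ],
  "turn": [
    [0,0,0.54],
    [0,0,0.54],
    [0,0,0.54],
    [0,0,0.54],
    [0,0,0.54]
  ]
}}

```text
time_s: 9.1
ee_pos: [0.5996, -0.0434, 0.0251]
orientation: [0.429, 0.903, -0.001, -0.0]
contact_force: [-3.4, -1.4, 7.4]
grip_width: 0.0263
finger_force: 60.4
```

Emit:
{"fn": "servo_tool", "kwargs": {
  "travel": [
    [0,0,0],
    [0,0,0],
    [0,0,0],
    [0,0,0],
    [0,0,0]
  ],
  "turn": [
    [0,0,0],
    [0,0,0],
    [0,0,0],
    [0,0,0],
    [0,0,0]
  ]
}}

```text
time_s: 9.72
ee_pos: [0.6004, -0.0428, 0.0251]
orientation: [0.428, 0.904, 0.001, 0.001]
contact_force: [3.2, 1.8, 6.1]
grip_width: 0.0264
finger_force: 60.2
```

```bash
python3 - <<'E'
from h import *
o=get_obs();print(o['time_s'],o['ee_pos'],o['orientation'],o['contact_force'],o['moment'])
for n in('wrist','side','scene'):cv2.imwrite(f'pics/{n}4.png',snapshot(n)[:,:,::-1])
b=cv2.imread('pics/side4.png')[145:285,180:350];c=cv2.imread('pics/scene4.png')[140:260,160:320]
cv2.imwrite('pics/c4.png',np.hstack([cv2.resize(b,(400,330)),cv2.resize(c,(400,330))]))
E
```

```text
9.725 [ 0.60040767 -0.04275499  0.02513764] [4.27874039e-01 9.03837825e-01 6.47789769e-04 7.57335592e-04] [3.22199715 1.77075533 6.05469833] [ 0.27695311 -0.47148128  0.02598541]
```

View pics/c4.png

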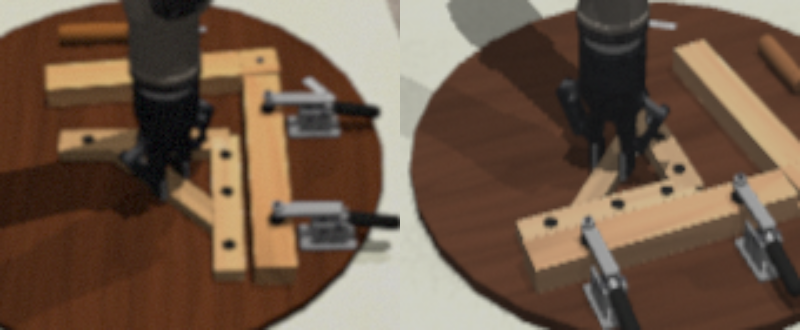

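View pics/wrist4.png

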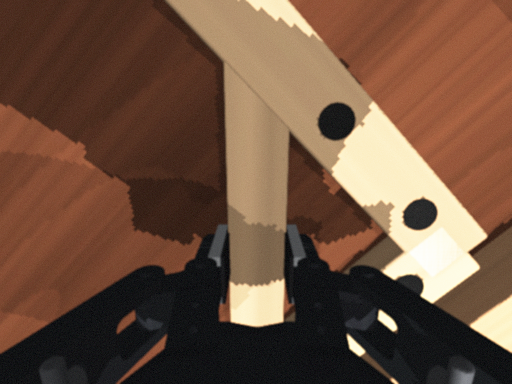

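Both views show the square parallel to the long rail with a gap of about 10 mm, its x-arm well clear of the short rail. I'll ease it onto the rail, along tool (−1, +1).

Emit:
{"fn": "servo_tool", "kwargs": {
  "travel": [
    [-0.05,0.05,0],
    [-0.05,0.05,0],
    [-0.05,0.05,0],
    [-0.04,0.04,0],
    [0,0,0]
  ],
  "turn": [
    [0,0,0],
    [0,0,0],
    [0,0,0],
    [0,0,0],
    [0,0,0]
  ],
  "force": 80
}}

```text
time_s: 10.5
ee_pos: [0.6049, -0.0437, 0.0252]
orientation: [0.428, 0.904, -0.001, -0.001]
contact_force: [-5.4, 1.5, 13.5]
grip_width: 0.0255
finger_force: 80.9
```

Emit:
{"fn": "servo_tool", "kwargs": {
  "travel": [
    [-0.03,0.03,0],
    [-0.03,0.03,0],
    [-0.03,0.03,0],
    [0,0,0],
    [0,0,0]
  ],
  "turn": [
    [0,0,0],
    [0,0,0],
    [0,0,0],
    [0,0,0],
    [0,0,0]
  ]
}}

```text
time_s: 11.12
ee_pos: [0.6079, -0.0441, 0.0252]
orientation: [0.428, 0.904, -0.001, -0.001]
contact_force: [-5.9, 1.2, 13.1]
grip_width: 0.0259
finger_force: 81.0
```

```bash
cat > st.py <<'E'
from h import *
o=get_obs();a=np.radians(-5.66);B=np.array([[np.cos(a),-np.sin(a)],[np.sin(a),np.cos(a)]])
M=R.from_quat(o['orientation']).as_matrix();p=np.array(o['ee_pos'])
print('t',o['time_s'],'brace_in_board_mm',((p[:2]-[.7117,.1219])@B*1000).round(1),'z',p[2].round(4),'yawsq',np.degrees(np.arctan2(M[1,1],M[0,1])).round(2)-45,
 'F_board',(np.array(o['contact_force'][:2])@B).round(1),'Fz',round(o['contact_force'][2],1),'M',np.round(o['moment'],2))
E
python3 st.py
```

```text
t 11.125 brace_in_board_mm [ -86.9 -175.4] z 0.0252 yawsq -5.659999999999997 F_board [-5.9  0.6] Fz 13.1 M [0.26 1.04 0.16]
```

Emit:
{"fn": "servo_tool", "kwargs": {
  "travel": [
    [-0.02,0.02,-0.01],
    [-0.02,0.02,-0.01],
    [-0.02,0.02,0],
    [0,0,0],
    [0,0,0]
  ],
  "turn": [
    [0,0,0],
    [0,0,0],
    [0,0,0],
    [0,0,0],
    [0,0,0]
  ]
}}

```text
time_s: 11.75
ee_pos: [0.6099, -0.0445, 0.0252]
orientation: [0.428, 0.904, -0.001, -0.001]
contact_force: [-4.7, 0.8, 9.7]
grip_width: 0.0258
finger_force: 80.5
```

```bash
python3 st.py
```

```text
t 11.75 brace_in_board_mm [ -84.9 -175.6] z 0.0252 yawsq -5.670000000000002 F_board [-4.8  0.3] Fz 9.7 M [0.25 0.8  0.09]
```

Emit:
{"fn": "servo_tool", "kwargs": {
  "travel": [
    [-0.02,0.02,0],
    [-0.02,0.02,0],
    [-0.02,0.02,0],
    [0,0,0],
    [0,0,0]
  ],
  "turn": [
    [0,0,0],
    [0,0,0],
    [0,0,0],
    [0,0,0],
    [0,0,0]
  ]
}}

```text
time_s: 12.38
ee_pos: [0.6101, -0.0445, 0.0252]
orientation: [0.428, 0.904, -0.002, -0.003]
contact_force: [-9.4, 1.4, 15.9]
grip_width: 0.0261
finger_force: 81.2
```

```bash
python3 st.py
```

```text
t 12.375 brace_in_board_mm [ -84.6 -175.6] z 0.0252 yawsq -5.659999999999997 F_board [-9.4  0.4] Fz 15.9 M [0.4  1.81 0.1 ]
```

Emit:
{"fn": "servo_tool", "kwargs": {
  "travel": [
    [-0.02,0.02,-0.01],
    [-0.02,0.02,-0.01],
    [-0.02,0.02,0],
    [0,0,0],
    [0,0,0]
  ],
  "turn": [
    [0,0,0],
    [0,0,0],
    [0,0,0],
    [0,0,0],
    [0,0,0]
  ]
}}

```text
time_s: 13.0
ee_pos: [0.6103, -0.0446, 0.0252]
orientation: [0.428, 0.904, -0.003, -0.004]
contact_force: [-14.8, 2.2, 18.3]
grip_width: 0.0258
finger_force: 81.4
```

```bash
python3 st.py; python3 - <<'E'
from h import *
for n in('side','scene'):cv2.imwrite(f'pics/{n}5.png',snapshot(n)[:,:,::-1])
b=cv2.imread('pics/side5.png')[180:280,250:320];c=cv2.imread('pics/scene5.png')[160:250,200:330]
cv2.imwrite('pics/c5.png',np.hstack([cv2.resize(b,(400,560),interpolation=2),cv2.resize(c,(400,560),interpolation=2)]))
E
```

```text
t 13.0 brace_in_board_mm [ -84.5 -175.7] z 0.0252 yawsq -5.640000000000001 F_board [-15.    0.7] Fz 18.3 M [0.53 2.68 0.23]
```

View pics/c5.png

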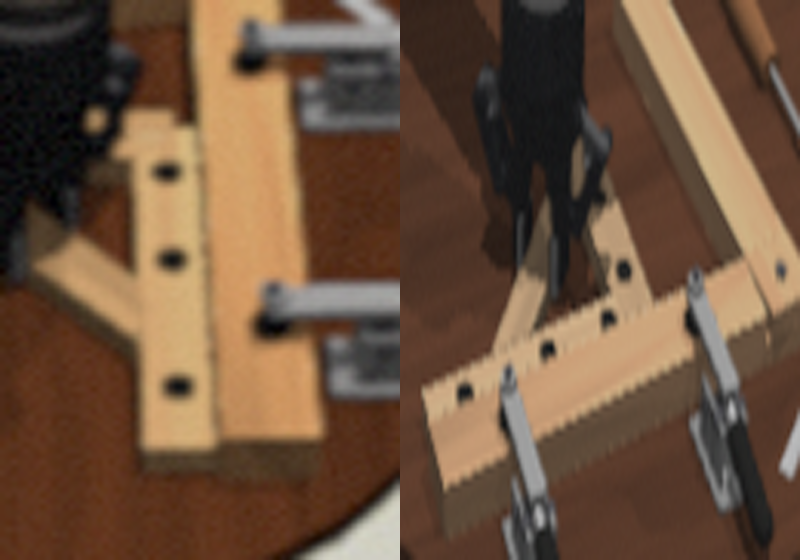

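The picture shows the y-arm's edge flush along the rail's inner face over its whole length, with the heel about 90 mm short of the corner. Now I slide it along the rail, tool (+1, +1), with a slightly lighter press.

Emit:
{"fn": "servo_tool", "kwargs": {
  "travel": [
    [0.12,0.08,-0.01],
    [0.2,0.2,0],
    [0.2,0.2,0],
    [0.2,0.2,0],
    [0.2,0.2,0]
  ],
  "turn": [
    [0,0,0],
    [0,0,0],
    [0,0,0],
    [0,0,0],
    [0,0,0]
  ]
}}

```text
time_s: 13.72
ee_pos: [0.6127, -0.0189, 0.0252]
orientation: [0.429, 0.903, -0.006, -0.003]
contact_force: [-14.9, -9.6, 17.8]
grip_width: 0.026
finger_force: 81.3
```

```bash
python3 st.py
```

```text
t 13.725 brace_in_board_mm [ -84.6 -149.8] z 0.0252 yawsq -5.840000000000003 F_board [-13.9 -11.1] Fz 17.8 M [-1.66  2.42  0.41]
```

Emit:
{"fn": "servo_tool", "kwargs": {
  "travel": [
    [0.2,0.2,0],
    [0.2,0.2,0],
    [0.2,0.2,0],
    [0.1,0.1,0],
    [0,0,0]
  ],
  "turn": [
    [0,0,0],
    [0,0,0],
    [0,0,0],
    [0,0,0],
    [0,0,0]
  ]
}}

```text
time_s: 14.35
ee_pos: [0.6153, 0.0067, 0.0252]
orientation: [0.429, 0.903, -0.006, -0.003]
contact_force: [-14.6, -9.2, 18.6]
grip_width: 0.0259
finger_force: 81.3
```

```bash
python3 st.py
```

```text
t 14.35 brace_in_board_mm [ -84.6 -124.1] z 0.0252 yawsq -5.780000000000001 F_board [-13.6 -10.6] Fz 18.6 M [-1.36  2.43  0.35]
```

Emit:
{"fn": "servo_tool", "kwargs": {
  "travel": [
    [0.12,0.12,0],
    [0.12,0.12,0],
    [0.12,0.12,0],
    [0.12,0.12,0],
    [0.12,0.12,0]
  ],
  "turn": [
    [0,0,0],
    [0,0,0],
    [0,0,0],
    [0,0,0],
    [0,0,0]
  ]
}}

```text
time_s: 14.98
ee_pos: [0.6172, 0.0255, 0.0252]
orientation: [0.429, 0.903, -0.007, -0.003]
contact_force: [-16.0, -14.9, 20.0]
grip_width: 0.0258
finger_force: 81.7
```

```bash
python3 st.py
```

```text
t 14.975 brace_in_board_mm [ -84.5 -105.3] z 0.0252 yawsq -5.840000000000003 F_board [-14.4 -16.4] Fz 20.0 M [-2.39  2.65  0.57]
```

Emit:
{"fn": "servo_tool", "kwargs": {
  "travel": [
    [0.1,0.1,0],
    [0.1,0.1,0],
    [0.1,0.1,0],
    [0,0,0],
    [0,0,0]
  ],
  "turn": [
    [0,0,0],
    [0,0,0],
    [0,0,0],
    [0,0,0],
    [0,0,0]
  ]
}}

```text
time_s: 15.6
ee_pos: [0.6183, 0.0367, 0.0252]
orientation: [0.429, 0.903, -0.007, -0.003]
contact_force: [-15.9, -12.9, 19.3]
grip_width: 0.0263
finger_force: 81.5
```

```bash
python3 st.py
```

```text
t 15.6 brace_in_board_mm [-84.5 -94. ] z 0.0252 yawsq -5.82 F_board [-14.6 -14.4] Fz 19.3 M [-2.01  2.62  0.55]
```

The short rail is now being pushed out. I'll finish in small steps and watch for the force along y to rise (heel-side contact). That rise is the seated sign, and pushing past it would open the corner.

Emit:
{"fn": "servo_tool", "kwargs": {
  "travel": [
    [0.05,0.05,0],
    [0.05,0.05,0],
    [0.05,0.05,0],
    [0,0,0],
    [0,0,0]
  ],
  "turn": [
    [0,0,0],
    [0,0,0],
    [0,0,0],
    [0,0,0],
    [0,0,0]
  ]
}}

```text
time_s: 16.23
ee_pos: [0.6188, 0.0415, 0.0252]
orientation: [0.429, 0.903, -0.007, -0.003]
contact_force: [-16.5, -13.2, 20.5]
grip_width: 0.0259
finger_force: 81.6
```

```bash
python3 st.py; python3 - <<'E'
from h import *
o=get_obs();im={}
for n in('side','scene','wrist'):im[n]=snapshot(n)[:,:,::-1].copy();cv2.imwrite(f'pics/{n}6.png',im[n])
b=im['side'][150:220,190:310];c=im['scene'][145:230,220:340]
cv2.imwrite('pics/c6.png',np.vstack([cv2.resize(b,(510,298),interpolation=2),cv2.resize(c,(510,298),interpolation=2)]))
E
```

```text
t 16.225 brace_in_board_mm [-84.5 -89.2] z 0.0252 yawsq -5.829999999999998 F_board [-15.2 -14.8] Fz 20.5 M [-2.15  2.73  0.49]
```

View pics/c6.png

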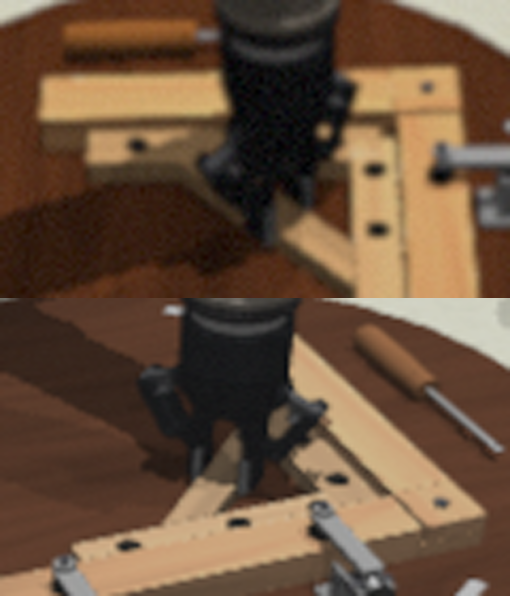

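The views show the square close to seated, with only a small gap left by the heel end and the screwdriver untouched. I'll go on in fine steps, measuring the short rail's outer edge angle numerically.

```bash
cat > ang.py <<'E'
from h import *
import sys
def meas(im,ref=False):
    C=cam('side');m=wood(im,60,120)
    # outer top edge of short rail: topmost wood pixel transition per column, cols 203-240 & 272-294, two-part fit
    g=cv2.GaussianBlur(im,(3,3),0).max(2).astype(np.float32);P=[]
    for u in list(range(203,236))+list(range(276,294)):
        col=g[158:180,u];d=np.gradient(col);i=int(d.argmax())
        if 0<i<len(d)-1:
            k=d[i-1]-2*d[i]+d[i+1];P.append((u,158+i+(.5*(d[i-1]-d[i+1])/k if k else 0)))
    P=np.array(P,np.float32);W=ray(C,P,.052)[:,:2]
    k=np.ones(len(W),bool)
    for _ in range(5):
        a,b=np.polyfit(W[k,0],W[k,1],1);r=W[:,1]-a*W[:,0]-b;k=abs(r)<max(.0015,2*np.median(abs(r[k])))
    return np.degrees(np.arctan(a)).round(2),k.sum(),len(k)
for f in sys.argv[1:]:print(f,meas(cv2.imread(f)))
if len(sys.argv)==1:
    im=snapshot('side')[:,:,::-1].copy();print('short rail yaw',meas(im))
E
python3 ang.py pics/side0.png pics/side5.png pics/side6.png
```

```text
pics/side0.png (np.float64(0.12), np.int64(51), 51)
pics/side5.png (np.float64(0.13), np.int64(51), 51)
pics/side6.png (np.float64(-4.68), np.int64(51), 51)
```

Emit:
{"fn": "servo_tool", "kwargs": {
  "travel": [
    [0.04,0.04,0],
    [0,0,0],
    [0,0,0],
    [0,0,0],
    [0,0,0]
  ],
  "turn": [
    [0,0,0],
    [0,0,0],
    [0,0,0],
    [0,0,0],
    [0,0,0]
  ]
}}

```text
time_s: 17.0
ee_pos: [0.6189, 0.0428, 0.0252]
orientation: [0.429, 0.903, -0.007, -0.003]
contact_force: [-15.7, -12.9, 21.4]
grip_width: 0.026
finger_force: 81.6
```

```bash
python3 st.py; python3 ang.py
```

```text
t 17.0 brace_in_board_mm [-84.6 -87.9] z 0.0252 yawsq -5.829999999999998 F_board [-14.3 -14.4] Fz 21.4 M [-2.16  2.7   0.52]
short rail yaw (np.float64(-4.91), np.int64(51), 51)
```

Emit:
{"fn": "servo_tool", "kwargs": {
  "travel": [
    [0.03,0.03,0],
    [0,0,0],
    [0,0,0],
    [0,0,0],
    [0,0,0]
  ],
  "turn": [
    [0,0,0],
    [0,0,0],
    [0,0,0],
    [0,0,0],
    [0,0,0]
  ]
}}

```text
time_s: 17.68
ee_pos: [0.619, 0.0437, 0.0252]
orientation: [0.429, 0.903, -0.007, -0.003]
contact_force: [-16.4, -12.7, 20.4]
grip_width: 0.0259
finger_force: 81.6
```

```bash
python3 st.py; python3 ang.py
```

```text
t 17.675 brace_in_board_mm [-84.5 -86.9] z 0.0252 yawsq -5.829999999999998 F_board [-15.  -14.3] Fz 20.4 M [-2.25  2.76  0.55]
short rail yaw (np.float64(-5.26), np.int64(50), 50)
```

Emit:
{"fn": "servo_tool", "kwargs": {
  "travel": [
    [0.02,0.02,0],
    [0,0,0],
    [0,0,0],
    [0,0,0],
    [0,0,0]
  ],
  "turn": [
    [0,0,0],
    [0,0,0],
    [0,0,0],
    [0,0,0],
    [0,0,0]
  ]
}}

```text
time_s: 18.35
ee_pos: [0.6191, 0.0444, 0.0252]
orientation: [0.429, 0.903, -0.007, -0.003]
contact_force: [-15.7, -13.2, 20.6]
grip_width: 0.0258
finger_force: 81.6
```

```bash
python3 st.py; python3 ang.py
```

```text
t 18.35 brace_in_board_mm [-84.5 -86.3] z 0.0252 yawsq -5.840000000000003 F_board [-14.3 -14.7] Fz 20.6 M [-2.27  2.74  0.51]
short rail yaw (np.float64(-5.48), np.int64(51), 51)
```

Emit:
{"fn": "servo_tool", "kwargs": {
  "travel": [
    [0.02,0.02,0],
    [0,0,0],
    [0,0,0],
    [0,0,0],
    [0,0,0]
  ],
  "turn": [
    [0,0,0],
    [0,0,0],
    [0,0,0],
    [0,0,0],
    [0,0,0]
  ]
}}

```text
time_s: 19.02
ee_pos: [0.6191, 0.045, 0.0252]
orientation: [0.429, 0.903, -0.007, -0.003]
contact_force: [-16.3, -13.3, 19.6]
grip_width: 0.0258
finger_force: 81.7
```

```bash
python3 st.py; python3 ang.py
```

```text
t 19.025 brace_in_board_mm [-84.6 -85.7] z 0.0252 yawsq -5.840000000000003 F_board [-14.9 -14.8] Fz 19.6 M [-2.31  2.75  0.5 ]
short rail yaw (np.float64(-5.74), np.int64(48), 49)
```

Emit:
{"fn": "servo_tool", "kwargs": {
  "travel": [
    [0.02,0.02,0],
    [0,0,0],
    [0,0,0],
    [0,0,0],
    [0,0,0]
  ],
  "turn": [
    [0,0,0],
    [0,0,0],
    [0,0,0],
    [0,0,0],
    [0,0,0]
  ]
}}

```text
time_s: 19.7
ee_pos: [0.6191, 0.045, 0.0252]
orientation: [0.429, 0.903, -0.008, -0.003]
contact_force: [-16.7, -15.4, 21.0]
grip_width: 0.0259
finger_force: 81.7
```

```bash
python3 st.py; python3 ang.py
```

```text
t 19.7 brace_in_board_mm [-84.6 -85.7] z 0.0252 yawsq -5.869999999999997 F_board [-15.2 -16.9] Fz 21.0 M [-2.55  2.79  0.52]
short rail yaw (np.float64(-5.77), np.int64(48), 49)
```

Position has stopped and the force along y is rising: it is seated. I'll press slightly more and check the y-arm's inner edge and the rail angle by code.

Emit:
{"fn": "servo_tool", "kwargs": {
  "travel": [
    [0.02,0.02,0],
    [0,0,0],
    [0,0,0],
    [0,0,0],
    [0,0,0]
  ],
  "turn": [
    [0,0,0],
    [0,0,0],
    [0,0,0],
    [0,0,0],
    [0,0,0]
  ]
}}

```text
time_s: 20.38
ee_pos: [0.6191, 0.045, 0.0251]
orientation: [0.43, 0.903, -0.008, -0.003]
contact_force: [-15.6, -15.5, 20.5]
grip_width: 0.0263
finger_force: 82.3
```

```bash
python3 st.py; python3 ang.py; python3 - <<'E'
from h import *
C=cam('side')
a5=cv2.imread('pics/side5.png');n=snapshot('side')[:,:,::-1].copy();cv2.imwrite('pics/side7.png',n)
c=np.array([.7117,.1219]);t=np.radians(-5.66);B=np.array([[np.cos(t),-np.sin(t)],[np.sin(t),np.cos(t)]])
W=lambda q,z:np.r_[B@np.array(q)/1000+c,z]
for nm,im,h in(('5',a5,-90.6),('7',n,-.5)):
    # right top edge of long rail tail & inner edge of y-arm (square x=+51), lower part only
    for lab,x,y0,y1,z,s in(('yarm inner',-34,h-150,h-218,.04,1),('yarm mid-in',-34,h-50,h-110,.04,1)):
        p=proj(C,[W((x,y0),z),W((x,y1),z)]);e=edge(im,p[0],p[1],-1 if p[1][1]>p[0][1] else 1,4)
        l=ray(C,np.array(e[:2]),z)[:,:2];print(nm,lab,'x in board mm',((l-c)@B*1000).round(1).tolist(),e[2:])
    # inner top edge of short rail, left free part
    p=proj(C,[W((-250,0),.052),W((-170,0),.052)]);e=edge(im,p[0],p[1],-1,5)
    print('  short inner',((ray(C,np.array(e[:2]),.052)[:,:2]-c)@B*1000).round(1).tolist(),e[2:])
    # x-arm inner edge/top edge near tip
    if nm=='7':
        for yy in(0,-34):
            p=proj(C,[W((-215,yy),.04),W((-170,yy),.04)]);e=edge(im,p[0],p[1],-1 if yy else 1,3)
            print('  xarm',yy,((ray(C,np.array(e[:2]),.04)[:,:2]-c)@B*1000).round(1).tolist(),e[2:])
E
```

```text
t 20.375 brace_in_board_mm [-84.6 -85.7] z 0.0251 yawsq -5.960000000000001 F_board [-14. -17.] Fz 20.5 M [-3.07  3.03  0.08]
short rail yaw (np.float64(-5.75), np.int64(49), 49)
5 yarm inner x in board mm [[-32.7, -240.6], [-32.7, -308.6]] (50, 1.3269484043121338e-05)
5 yarm mid-in x in board mm [[-32.6, -140.6], [-32.6, -200.6]] (50, 8.87364149093628e-06)
  short inner [[-247.4, -23.3], [-168.6, -19.9]] (50, 0.10963950306177139)
7 yarm inner x in board mm [[-32.6, -150.5], [-32.6, -218.5]] (50, 8.21426510810852e-06)
7 yarm mid-in x in board mm [[-32.5, -50.5], [-32.6, -110.5]] (50, 6.845220923423767e-06)
  short inner [[-250.0, 0.0], [-170.0, -0.0]] (50, 3.6582350730895996e-06)
  xarm 0 [[-214.6, -3.2], [-170.1, 0.8]] (50, 0.10502322018146515)
  xarm -34 [[-215.0, -34.0], [-170.0, -34.0]] (49, 9.551644325256348e-06)
```

The y-arm sits at the same distance from the long rail along its whole length as when first seated flush. The short rail's inner edge reads 0.0 mm at both ends. I'll add a slight counter-turn to balance the press on both arms, hold, and check once more.

Emit:
{"fn": "servo_tool", "kwargs": {
  "travel": [
    [0,0,0],
    [0,0,0],
    [0,0,0],
    [0,0,0],
    [0,0,0]
  ],
  "turn": [
    [0,0,-0.03],
    [0,0,0],
    [0,0,0],
    [0,0,0],
    [0,0,0]
  ]
}}

```text
time_s: 21.1
ee_pos: [0.6191, 0.045, 0.0251]
orientation: [0.429, 0.903, -0.008, -0.003]
contact_force: [-15.3, -14.8, 19.5]
grip_width: 0.0263
finger_force: 82.3
```

```bash
python3 st.py; python3 ang.py
```

```text
t 21.1 brace_in_board_mm [-84.6 -85.7] z 0.0251 yawsq -5.850000000000001 F_board [-13.8 -16.2] Fz 19.5 M [-3.06  3.01 -0.02]
short rail yaw (np.float64(-5.79), np.int64(49), 49)
```

Emit:
{"fn": "servo_tool", "kwargs": {
  "travel": [
    [0,0,0],
    [0,0,0],
    [0,0,0],
    [0,0,0],
    [0,0,0]
  ],
  "turn": [
    [0,0,0],
    [0,0,0],
    [0,0,0],
    [0,0,0],
    [0,0,0]
  ]
}}

```text
time_s: 21.78
ee_pos: [0.6191, 0.045, 0.0251]
orientation: [0.429, 0.903, -0.008, -0.003]
contact_force: [-16.2, -14.7, 20.6]
grip_width: 0.0259
finger_force: 82.3
```

```bash
python3 st.py; python3 ang.py
```

```text
t 21.775 brace_in_board_mm [-84.6 -85.6] z 0.0251 yawsq -5.850000000000001 F_board [-14.7 -16.3] Fz 20.6 M [-3.    3.02 -0.04]
short rail yaw (np.float64(-5.78), np.int64(49), 49)
```

Emit:
{"fn": "servo_tool", "kwargs": {
  "travel": [
    [0.02,0.02,0],
    [0,0,0],
    [0,0,0],
    [0,0,0],
    [0,0,0]
  ],
  "turn": [
    [0,0,-0.01],
    [0,0,0],
    [0,0,0],
    [0,0,0],
    [0,0,0]
  ]
}}

```text
time_s: 22.45
ee_pos: [0.6191, 0.045, 0.0251]
orientation: [0.429, 0.903, -0.008, -0.003]
contact_force: [-16.1, -17.2, 22.0]
grip_width: 0.0258
finger_force: 82.4
```

```bash
python3 st.py; python3 ang.py
```

```text
t 22.45 brace_in_board_mm [-84.6 -85.6] z 0.0251 yawsq -5.829999999999998 F_board [-14.3 -18.7] Fz 22.0 M [-3.22  3.06 -0.07]
short rail yaw (np.float64(-5.78), np.int64(49), 49)
```

The extra push raised the force but moved nothing, so the square is firmly seated against both rails. I'm handing the job in.

```bash
python3 -c "
from plant import *
print(finish_job())"
```

```text
the job is handed in; nothing more can be done
None
```

The job is handed in: the square was laid flush on the long rail about 90 mm short of the corner, then slid in until both rails bore flush (short rail within about 0.2° of true), and it ended still gripped and pressed against both.

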